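# Shut the tagged branch of the air manifold box

## Task

A new hose is about to be coupled to one branch of the bench air manifold, so that branch must be shut first. Gently push the manifold box's metal cover by its upright lip all the way back to its stop, without gripping or lifting it, then with the fingertips push the lever handle that carries the round tag fully shut: a quarter turn clockwise seen from above, until it lies crosswise to its pipe. Leave the other lever and the things on the desk as they are.

Things in the scene. Friction and masses are not known exactly. Their poses are not given: they have to be found in the camera images.
- valve_box: grey manifold box fixed to the desk, 240 (x) x 232 (y) x 84 mm, turned up to 20 degrees. Origin: centre of its underside; x from its front (couplers and gauge, out to 43 mm, under 65 mm high) to its rear, y left, z up. Front half (x -116 to 0, y -103 to 103 mm): open well with two valves. Rear half closed, 75 mm high; rear wall 94 mm. The 84 mm side walls guide the cover on ledges 76 mm high
- cover: loose aluminium plate 116 (x) x 220 (y) x 4 mm, flat on the ledges, 1 to 4 N to slide. Origin: centre of its underside; axes as the box. Shut, it is at x -58 mm in the box frame (starts up to 15 mm open), at the rear stop at +58 mm, the well then wholly open. Lip on its front edge: 110 mm wide, centred, 5 mm thick, front face at x -58 mm, top 26 mm above the origin
- marked_handle (a joint): turn of the lever handle with the round tag: 0 open (lever along its pipe, pointing to the box's front), 1.571 shut (pointing to the box's +y, against its stop); grows clockwise seen from above. Starts at 0 to 0.25. Stays where left; 0.12 N m to turn, some 3 N at the tag
- marked_handle_axis (a point): point on the upright axis of the tagged handle, 61 mm above the desk. In the box frame at x -45 mm and y -44 or +44 mm (varies; the plain handle has the other place). The pipe under each lever runs along the box's x, its top 42 mm above the desk; within 35 mm of the axis the brass valve body reaches up to 51 mm, the stem under the lever higher
- marked_handle_end (a point): centre of the tag's underside, 63 mm above the desk, 36 mm from the axis. The tag is a plain aluminium disc, 28 mm in diameter, 3 mm thick, lying on the lever. The black-sleeved steel lever is 12 mm wide, 55 to 63 mm above the desk and ends 55 mm from the axis
- plain_handle (a joint): turn of the other lever handle, alike but with no tag; it starts between 0 and 0.1 and must stay open. Its lever also ends 55 mm from its axis
- plain_handle_axis (a point): point on the upright turning axis of the plain handle, 61 mm above the desk
- spanner: steel open-ended spanner, 149 x 46 x 6 mm, lying loose on the desk to the right of the box; bystander
- thread_tape: white roll of tape, 64 mm in diameter, 22 mm high, lying loose to the left of the box; bystander
- screwdriver: screwdriver with black handle, 182 mm long, 22 mm high, lying loose in front of the box; bystander

How it is judged:
By the outcome, as a careful person would: the job done as asked, in the order asked, and still so for the second after the job is handed in, with the robot touching nothing.
It also fails if it takes over 42 s, if anything falls off the work surface, if the arm or the gripper's body presses on something with over 40 N, if the wrist force passes 120 N, or if a joint passes its speed limit or range.

## Robot

A 6-joint arm with a two-finger parallel gripper is mounted at the origin on a cart in front of the work surface, level with it; the furniture and walls round the work are solid. World frame = base frame: x ahead of the robot, y to its left, z up, the work surface at z = 0. Lengths are in m, angles in rad, forces in N, time in s.
With the tool pointing down it reaches from about 0.35 to 0.85 m from the base axis. Payload 8.1 kg.
Tool frame: the origin (TCP) lies between the finger pads; the fingertips stand 11 mm ahead of it and the grasp point (between the pads) lies 8 mm behind it (robot.tips_ahead is the distance from the TCP to the fingertips, in m); z points along the fingers, y is the line along which they close (so a half turn about z gives the same grasp; the last joint's range is limited). The gripper opens to 93 mm and grips with 3 to 60 N. Pads are 15 mm wide; open, the fingers measure 128 mm over their backs; the gripper's body (75 mm by 188 mm) begins 65 mm behind the grasp point.
Start: joints at [1.204, 0.13, 1.488, -0, 1.523, -0.085], TCP at [0.167, 0.576, 0.23] pointing down, gripper open.
Joint ranges: [-2.96, 2.96], [-0.89, 2.26], [0.02, 2.5], [-1.34, 4.48], [0, 2.73], [-2.66, 2.66]. Speed limits (rad/s): [2.39, 2.39, 2.79, 3.14, 3.14, 3.14].

## Interface

Orientations are given as a rotation vector (axis times angle).
In Python, from plant import robot gives the robot as it stands. The module is installed in compiled form; this text tells all that it offers.
- The arm moves only by the tool move_arm, never from a script. Its argument "deltas" is one flat list of numbers, 7 for each row, row after row: the shift along the tool's x, y, z in m, then the turn, a rotation vector about the tool's x, y, z in rad, then the opening, from 0 (shut) to 1 (fully open). A call has 1 to 12 rows; each row is the pose to reach, as a shift and turn from the pose commanded when the call began, along the tool's axes at that moment; what a row does not reach only later rows make up. A row lasts 1/8 s, in which the tool goes at most 62.5 mm and 10.7 degrees, less where a joint would pass 70% of its speed; a pose out of reach is approached as far as the arm can. A call with a gripper value outside its range is refused whole. The fingers move at their own pace and stop on an object; "squeeze" is the grip in N (left out, the last holds). Time passes only in rows, so rows that repeat a pose let the fingers close. It gives the time, the measured TCP pose, the force, the opening and the grip force at its end, in the units of the state.
- robot.read_state(): the state, without advancing time (a new reading comes with each control period).
- robot.read_camera(name): name is "side" or "top" or "wrist"; returns (picture, depth): 480x640x3 uint8, red, green, blue; 480x640 float32, m along the optical axis (not along the pixel's ray), 0 where there is no reading.
- robot.camera_model(name): a dict with "K" (3x3 intrinsics, pixels), "k1" (the pictures are not rectified: a ray, as slopes to the right and down, at radius r is drawn at 1 + k1 r^2 times it, then the intrinsics apply), "R" (3x3) and "t" (3): a world point X has camera coordinates R X + t; the wrist camera has in their place "tool_from_camera" (4x4, takes a point from camera to tool coordinates, whose origin is the TCP and whose axes are the flange's). Camera axes: x right, y down, z forward; pixel columns grow to the right and rows downward; lengths in m; the calibration is good to about 2 mm. A picture is of the moment at which its call begins: read the wrist's pose just before it. camera_model takes no time and is no camera call.
- robot.close_job(): hands the job in; it is judged then, once.
Trained networks look in the newest picture that a camera, given by its name, has taken for a name from the list of things; names that differ only in an ending like _2 or _b are one class to them, and where a whole thing is asked for, a point or a joint stands for the part that bears it (a point fixed in the world has none). Each returns a list of dicts, best first, with "confidence" (0 to 1); they miss things now and then, are a little off and sometimes report something else, mostly with a low value. They report only what shows in the picture. A call takes as long as a camera call.
- robot.recognise(camera, label): "uv" ([column, row] in pixels, amid what is visible of it).
The state is a dict: "t": time; "q": joint angles; "dq": joint speeds; "joint_torque": joint torques, N m; "tool_pos": TCP position; "orientation": TCP orientation; "force": force on the tool from outside, world axes, zero at the start; "wrist_torque": the same for the moment, N m; "opening": finger opening in m; "gripper_force": force on a finger pad.
Only numpy, scipy, OpenCV 4.12 (cv2) and the standard library are available. Lean on these libraries where they do the work, as an engineer would, in place of code of your own. Each camera call takes 0.05 s, during which the arm holds its last target. There are 200 camera calls.

## Working session

There is one attempt and no reset: what is moved stays moved. The work goes in short steps, Python scripts to look and compute and a tool call to move; the robot and the scene stay as the last step left them, time stands still between calls to the robot, and variables do not carry over. Pictures are saved under pics/ and viewed, at most 10 in all, crops included, and the job is handed in when it is done.

Besides the shell and the picture viewer there is one more tool, called after "Request:" as name(argument=value, ...) on one line, values as JSON. move_arm: Moves the arm, as the interface text tells. Its arguments: {"type":"object","properties":{"deltas":{"type":"array","items":{"type":"number"}},"squeeze":{"type":"number"}},"required":["deltas"]}

```bash
mkdir -p pics
cat > h.py <<'E'
import numpy as np, cv2
from scipy.spatial.transform import Rotation as Ro
from plant import robot
def cloud(name):
    s=robot.read_state(); im,d=robot.read_camera(name); m=robot.camera_model(name)
    K=np.array(m["K"]); k1=m["k1"]
    v,u=np.mgrid[0:480,0:640]
    xd=(u-K[0,2])/K[0,0]; yd=(v-K[1,2])/K[1,1]
    x,y=xd.copy(),yd.copy()
    for _ in range(10):
        f=1+k1*(x*x+y*y); x,y=xd/f,yd/f
    P=np.stack([x*d,y*d,d],-1).astype(float)
    if "R" in m: W=(P-np.array(m["t"]))@np.array(m["R"])
    else:
        T=np.array(m["tool_from_camera"]); P=P@T[:3,:3].T+T[:3,3]
        W=P@Ro.from_rotvec(s["orientation"]).as_matrix().T+np.array(s["tool_pos"])
    W[d==0]=np.nan
    return im,W
def save(n,im): cv2.imwrite(f"pics/{n}.png",im[:,:,::-1])
E
python3 - <<'E'
from h import *
s=robot.read_state(); print(s["t"],s["tool_pos"],s["orientation"],s["opening"])
print(Ro.from_rotvec(s["orientation"]).as_matrix().round(3))
for n in("top","side"):
    im,W=cloud(n); save(n+"0",im); np.save(n+"0.npy",W)
    for l in("valve_box","cover","marked_handle","marked_handle_end","plain_handle","spanner","thread_tape","screwdriver"):
        for r in robot.recognise(n,l)[:2]:
            u,v=np.round(r["uv"]).astype(int); print(n,l,r["confidence"],u,v,np.nanmedian(W[max(v-1,0):v+2,max(u-1,0):u+2],(0,1)).round(3))
E
```

```text
0.0 [0.1666144  0.57582164 0.22859092] [-4.41120281e-01 -3.11002274e+00  2.84488351e-03] 0.09313226937945292
[[-0.961  0.278 -0.001]
 [ 0.278  0.961 -0.002]
 [ 0.    -0.002 -1.   ]]
top valve_box 0.84 350 186 [0.602 0.084 0.075]
top cover 0.93 357 233 [0.517 0.072 0.08 ]
top spanner 0.56 464 206 [ 0.584 -0.136  0.005]
top thread_tape 0.83 251 242 [0.51  0.265 0.021]
top screwdriver 0.97 385 333 [0.346 0.02  0.023]
top screwdriver 0.63 356 234 [0.515 0.074 0.08 ]
side valve_box 0.85 386 297 [ 0.576 -0.042  0.062]
side cover 0.62 336 267 [0.513 0.049 0.08 ]
side marked_handle 0.27 239 328 [ 0.336 -0.016  0.022]
side spanner 0.98 406 368 [ 0.575 -0.145  0.002]
side screwdriver 0.85 237 329 [ 0.333 -0.018  0.021]
```

View pics/top0.png

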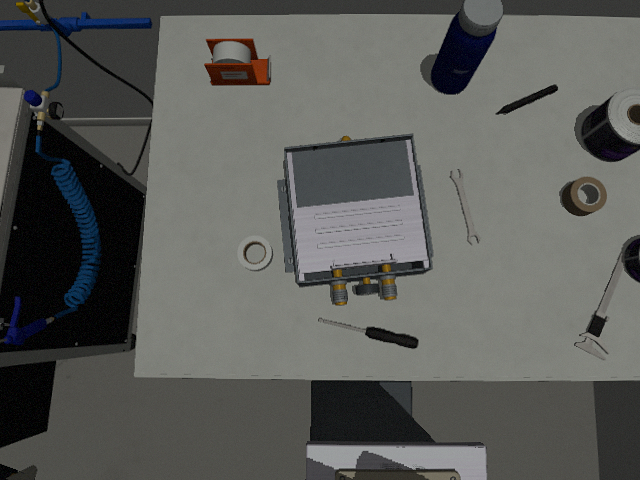

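View pics/side0.png

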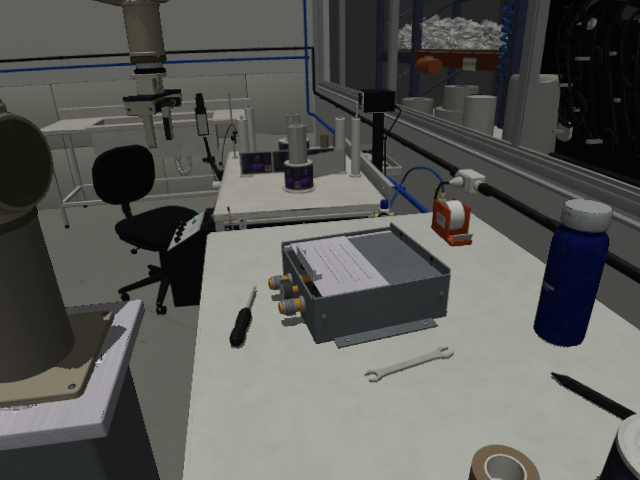

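Top view: box at about (355,210) turned slightly, cover light with its lip near (363,263). The side view agrees. Next I fit the box and the cover.

Run:
```python
from h import *
W=np.load("top0.npy")
m=(W[...,2]>.068)&(W[...,2]<.115)&(abs(W[...,0]-.55)<.2)&(abs(W[...,1]-.07)<.18)
n,lab,st,c=cv2.connectedComponentsWithStats(m.astype(np.uint8)); i=1+np.argmax(st[1:,4]); m=lab==i
P=W[m]; r=cv2.minAreaRect((P[:,:2]*1000).astype(np.float32)); print(r)
print(cv2.boxPoints(r))
a=np.deg2rad(r[2]); 
while a>np.pi/4:a-=np.pi/2
while a<-np.pi/4:a+=np.pi/2
def box(P,c,a):
    R=np.array([[np.cos(a),-np.sin(a)],[np.sin(a),np.cos(a)]]); return (P[:,:2]-c)@R
c=np.array(r[0])/1000; print("yaw",np.rad2deg(a),c)
B=box(P,c,a)
for lo,hi in((.068,.0775),(.078,.083),(.083,.09),(.09,.097),(.097,.115)):
    s=(P[:,2]>lo)&(P[:,2]<hi); print(lo,s.sum(),np.percentile(B[s],[1,5,50,95,99],axis=0).round(4).T.tolist() if s.sum()>5 else "")
im=cv2.imread("pics/top0.png"); cv2.imwrite("pics/c1.png",cv2.resize(im[120:320,260:450],None,fx=3,fy=3))
im=cv2.imread("pics/side0.png"); cv2.imwrite("pics/c2.png",cv2.resize(im[210:360,250:460],None,fx=3.5,fy=3.5))
```

```text
((561.5555419921875, 73.3668212890625), (241.1985321044922, 233.0889434814453), 6.508118629455566)
[[428.52386  175.49104 ]
 [454.94305  -56.095818]
 [694.5872   -28.7574  ]
 [668.168    202.82947 ]]
yaw 6.508118629455566 [0.56155554 0.07336682]
0.068 7540 [[-0.1199, -0.1054, 0.0577, 0.1108, 0.1158], [-0.1114, -0.1031, -0.0005, 0.1025, 0.1113]]
0.078 7823 [[-0.1034, -0.0956, -0.0428, 0.0249, 0.1159], [-0.1128, -0.1039, 0.0006, 0.1033, 0.1126]]
0.083 950 [[-0.1191, -0.1066, -0.0121, 0.1164, 0.1172], [-0.1155, -0.1148, 0.0004, 0.1155, 0.1162]]
0.09 407 [[-0.1041, -0.1038, 0.1169, 0.1198, 0.1204], [-0.1115, -0.1009, 0.0048, 0.1016, 0.1113]]
0.097 209 [[-0.1041, -0.104, -0.1018, -0.0993, -0.0991], [-0.0528, -0.0489, -0.0009, 0.049, 0.0537]]
```

View pics/c1.png

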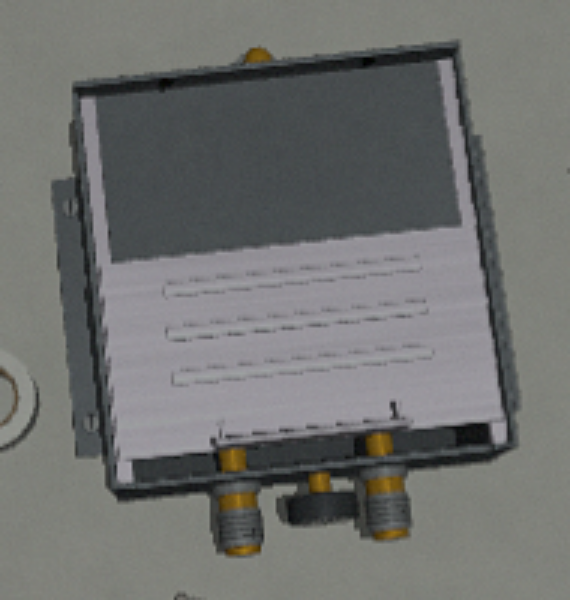

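Box centre is (0.5616, 0.0734) with yaw 6.5°. The lip's front face is at box x −0.104 and its height is right. The cover must travel 104 mm. I'll move in front of the lip with the fingers shut.

Request:
move_arm(deltas=[-0.02,-0.021,0,0,0,-0.02,0,-0.059,-0.064,0,0,0,-0.06,0,-0.099,-0.106,0,0,0,-0.1,0,-0.138,-0.149,0,0,0,-0.14,0,-0.178,-0.191,0,0,0,-0.18,0,-0.217,-0.234,0,0,0,-0.22,0,-0.257,-0.276,0,0,0,-0.26,0,-0.296,-0.319,0,0,0,-0.3,0,-0.335,-0.361,0,0,0,-0.34,0,-0.367,-0.395,0,0,0,-0.37,0,-0.3946,-0.4251,0,0,0,-0.395,0,-0.3946,-0.4251,0,0,0,-0.395,0])

```text
t: 2.4
tool_pos: [0.4283, 0.0561, 0.2297]
orientation: [-0.172, 3.137, -0.001]
force: [-0.2, 0.1, 0.0]
opening: 0.0004
gripper_force: 0.0
```

Request:
move_arm(deltas=[0,0,0.02,0,0,0,0,0,0,0.05,0,0,0,0,0,0,0.08,0,0,0,0,0,0,0.105,0,0,0,0,0,0,0.122,0,0,0,0,0,0,0.13,0,0,0,0,0,0,0.13,0,0,0,0])

```text
t: 3.28
tool_pos: [0.4276, 0.0585, 0.0997]
orientation: [0.178, -3.136, -0.0]
force: [-0.5, -1.1, 0.4]
opening: 0.0003
gripper_force: 0.0
```

Run:
```python
from h import *
s=robot.read_state(); print(s["t"],s["tool_pos"])
im,W=cloud("wrist"); save("w1",im)
```

```text
3.275 [0.42759009 0.05854211 0.09967912]
```

View pics/w1.png

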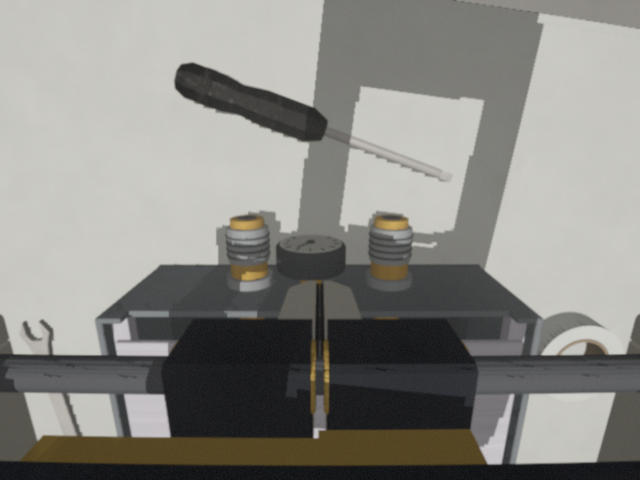

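Wrist view: the shut fingers (320,380) are in front of the lip, centred on the box and clear of the couplers. Now a slow push.

Request:
move_arm(deltas=[-0.008,0,0,0,0,0,0,-0.014,0,0,0,0,0,0,-0.019,0,0,0,0,0,0,-0.024,0,0,0,0,0,0,-0.029,0,0,0,0,0,0,-0.036,0,0,0,0,0,0,-0.045,0,0,0,0,0,0,-0.054,0,0,0,0,0,0,-0.064,0,0,0,0,0,0,-0.074,0,0,0,0,0,0,-0.084,0,0,0,0,0,0,-0.093,0,0,0,0,0,0])

```text
t: 4.82
tool_pos: [0.5208, 0.0688, 0.0995]
orientation: [0.178, -3.137, -0.0]
force: [-2.9, -0.1, 0.5]
opening: 0.0005
gripper_force: 1.2
```

Request:
move_arm(deltas=[-0.008,0,0,0,0,0,0,-0.015,0,0,0,0,0,0,-0.021,0,0,0,0,0,0,-0.025,0,0,0,0,0,0,-0.028,0,0,0,0,0,0,-0.03,0,0,0,0,0,0,-0.032,0,0,0,0,0,0,-0.033,0,0,0,0,0,0,-0.033,0,0,0,0,0,0])

```text
t: 5.95
tool_pos: [0.5514, 0.0723, 0.0997]
orientation: [0.178, -3.133, 0.0]
force: [-11.3, -1.6, 5.6]
opening: 0.0003
gripper_force: 5.5
```

Force has risen to 11 N, so the cover is at its stop. I'll back off, rise and look.

Request:
move_arm(deltas=[0.01,0,0,0,0,0,0,0.025,0,-0.01,0,0,0,0,0.03,0,-0.05,0,0,0,0,0.03,0,-0.1,0,0,0,0,0.03,0,-0.13,0,0,0,0,0.03,0,-0.14,0,0,0,0,0.03,0,-0.14,0,0,0,0])

```text
t: 6.82
tool_pos: [0.5233, 0.0691, 0.2396]
orientation: [-0.178, 3.136, -0.0]
force: [0.3, -0.3, -0.8]
opening: 0.0004
gripper_force: 0.0
```

```bash
cat >> h.py <<'E'
C=np.array([.5616,.0734]); A=np.deg2rad(6.508); RB=np.array([[np.cos(A),-np.sin(A)],[np.sin(A),np.cos(A)]])
def tobox(W): return np.concatenate([(W[...,:2]-C)@RB,W[...,2:]],-1)
def look(tag):
  s=robot.read_state(); print(s["t"],s["tool_pos"],s["force"])
  for n in("top","wrist"):
    im,W=cloud(n); save(n+tag,im); B=tobox(W); np.save(n+tag+".npy",B)
    for l in("cover","marked_handle","marked_handle_end","plain_handle"):
        for r in robot.recognise(n,l)[:2]:
            u,v=np.round(r["uv"]).astype(int); print(n,l,r["confidence"],u,v,np.nanmedian(B[max(v-1,0):v+2,max(u-1,0):u+2],(0,1)).round(3))
    s=(B[...,2]>.094)&(B[...,2]<.108)&(abs(B[...,1])<.06)&(abs(B[...,0])<.07)
    if s.sum(): print(n,"lip",np.percentile(B[s][:,0],[2,50,98]).round(4))
    for sg in(1,-1):
      s=(B[...,2]>.0545)&(B[...,2]<.0695)&(B[...,0]>-.113)&(B[...,0]<-.005)&(B[...,1]*sg>0)&(abs(B[...,1])<.1)
      Q=B[s]; print(n,sg,len(Q), [Q.min(0).round(3),Q.max(0).round(3)] if len(Q) else "")
      if len(Q):
        d=Q[:,:2]-[-.045,.044*sg]; f=np.hypot(*d.T)>.02
        if f.sum(): m=d[f].mean(0); print("   dir from front, towards +y:",np.arctan2(m[1],-m[0]).round(3), "far",np.hypot(*d.T).max().round(3))
E
python3 - <<'E'
from h import *
look("2")
im=cv2.imread("pics/top2.png")[120:320,260:450]; a=cv2.resize(im,None,fx=2,fy=2); b=cv2.imread("pics/wrist2.png"); b=cv2.resize(b,None,fx=.625,fy=.625)
o=np.zeros((400,800,3),np.uint8); o[:,:380]=a; o[:300,400:]=b; cv2.imwrite("pics/v2.png",o)
E
```

```text
6.825 [0.52325343 0.06913542 0.2395874 ] [ 0.34140639 -0.26718483 -0.8349347 ]
top cover 0.76 290 158 [0.103 0.106 0.08 ]
top marked_handle 0.64 363 248 [-0.061 -0.01   0.003]
top marked_handle_end 0.87 383 247 [-0.072 -0.039  0.066]
top 1 0 
top -1 343 [array([-0.099, -0.054,  0.055]), array([-0.033, -0.027,  0.069])]
   dir from front, towards +y: 0.112 far 0.055
wrist cover 0.66 320 283 [-0.048 -0.     0.228]
wrist marked_handle 0.88 274 178 [-0.081 -0.041  0.067]
wrist marked_handle_end 0.77 270 178 [-0.081 -0.044  0.066]
wrist marked_handle_end 0.26 127 241 [-0.007 -0.211  0.006]
wrist plain_handle 0.96 369 192 [-0.068  0.043  0.063]
wrist plain_handle 0.18 322 282 [0.001 0.001 0.102]
wrist lip [-0.0024 -0.0013  0.0017]
wrist 1 996 [array([-0.101,  0.036,  0.055]), array([-0.034,  0.049,  0.069])]
   dir from front, towards +y: -0.035 far 0.056
wrist -1 1323 [array([-0.101, -0.055,  0.055]), array([-0.034, -0.028,  0.069])]
   dir from front, towards +y: 0.077 far 0.056
```

View pics/v2.png

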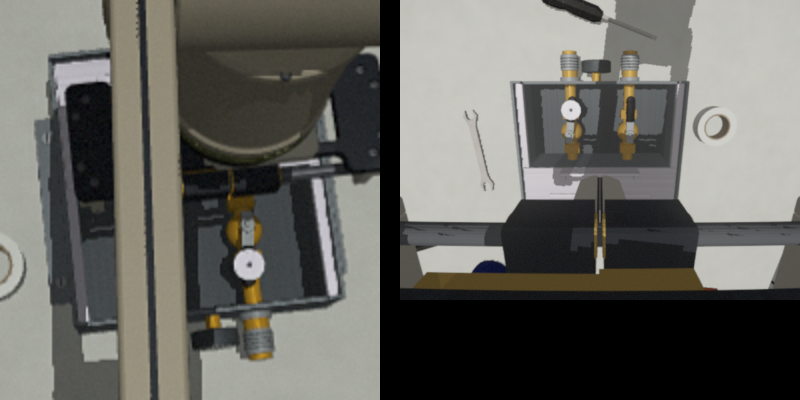

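The cover is open: its lip face reads −0.002 m in the box frame. The tagged handle is the one at y −44 mm, at about 0.08 rad. It shows at (249,264) in the left panel, and the plain lever is at (629,115) in the right panel. I'll turn the tool and go above the gap to the right of the tag.

Request:
move_arm(deltas=[0.003,-0.006,0,0,0,0.12,0,0.007,-0.014,0,0,0,0.27,0,0.012,-0.022,0,0,0,0.42,0,0.016,-0.03,0,0,0,0.57,0,0.021,-0.038,0,0,0,0.72,0,0.025,-0.046,0,0,0,0.87,0,0.03,-0.054,0,0,0,1.02,0,0.034,-0.062,0,0,0,1.17,0,0.038,-0.07,0,0,0,1.32,0,0.042,-0.077,0,0,0,1.45,0,0.042,-0.077,0,0,0,1.57,0,0.042,-0.077,0,0,0,1.57,0])

```text
t: 8.82
tool_pos: [0.49, -0.0122, 0.2397]
orientation: [2.091, 2.345, 0.0]
force: [0.5, -0.2, -0.1]
opening: 0.0007
gripper_force: 0.0
```

Run:
```python
from h import *
s=robot.read_state(); print(s["t"],np.round(s["q"],3),tobox(np.array(s["tool_pos"])),(Ro.from_rotvec(s["orientation"]).as_matrix()[:2,:2].T@RB).round(3))
```

```text
8.825 [-0.13  -0.175  1.771 -0.     1.546 -0.244] [-0.0808077  -0.07696239  0.23967018] [[-0.001  1.   ]
 [ 1.     0.001]]
```

Pose is as planned. Descend beside the lever.

Request:
move_arm(deltas=[0,0,0.02,0,0,0,0,0,0,0.05,0,0,0,0,0,0,0.085,0,0,0,0,0,0,0.115,0,0,0,0,0,0,0.135,0,0,0,0,0,0,0.15,0,0,0,0,0,0,0.16,0,0,0,0,0,0,0.168,0,0,0,0,0,0,0.173,0,0,0,0,0,0,0.173,0,0,0,0])

```text
t: 10.07
tool_pos: [0.49, -0.0121, 0.0666]
orientation: [-2.091, -2.344, -0.0]
force: [0.3, -0.1, 0.3]
opening: 0.0005
gripper_force: 0.0
```

Run:
```python
import numpy as np
# commanded start box (-.0808,-.077); tool x=+box y, y=+box x
a=np.array([-.045,-.044]); s=np.array([-.0808,-.077])
def row(th,d):
    p=a+.036*np.array([-np.cos(th),np.sin(th)])-d*np.array([np.sin(th),np.cos(th)])-s
    return [round(p[1],4),round(p[0],4),0,0,0,round(th,3),0]
for th,d in[(.02,.029),(.06,.025),(.12,.0215)]+[(t,.0215) for t in np.arange(.23,1.4,.11)]+[(t,.0215) for t in(1.38,1.44,1.49,1.53,1.56,1.58,1.60,1.62,1.65)]: print(round(th,3),row(th,d))
```

```text
0.02 [np.float64(0.0047), np.float64(-0.0008), 0, 0, 0, 0.02, 0]
0.06 [np.float64(0.0102), np.float64(-0.0016), 0, 0, 0, 0.06, 0]
0.12 [np.float64(0.016), np.float64(-0.0025), 0, 0, 0, 0.12, 0]
0.23 [np.float64(0.0203), np.float64(-0.0042), 0, 0, 0, np.float64(0.23), 0]
0.34 [np.float64(0.0247), np.float64(-0.0053), 0, 0, 0, np.float64(0.34), 0]
0.45 [np.float64(0.0293), np.float64(-0.006), 0, 0, 0, np.float64(0.45), 0]
0.56 [np.float64(0.0339), np.float64(-0.0061), 0, 0, 0, np.float64(0.56), 0]
0.67 [np.float64(0.0385), np.float64(-0.0058), 0, 0, 0, np.float64(0.67), 0]
0.78 [np.float64(0.043), np.float64(-0.0049), 0, 0, 0, np.float64(0.78), 0]
0.89 [np.float64(0.0474), np.float64(-0.0036), 0, 0, 0, np.float64(0.89), 0]
1.0 [np.float64(0.0517), np.float64(-0.0017), 0, 0, 0, np.float64(1.0), 0]
1.11 [np.float64(0.0557), np.float64(0.0005), 0, 0, 0, np.float64(1.11), 0]
1.22 [np.float64(0.0594), np.float64(0.0032), 0, 0, 0, np.float64(1.22), 0]
1.33 [np.float64(0.0628), np.float64(0.0063), 0, 0, 0, np.float64(1.33), 0]
1.38 [np.float64(0.0643), np.float64(0.0079), 0, 0, 0, 1.38, 0]
1.44 [np.float64(0.0659), np.float64(0.0098), 0, 0, 0, 1.44, 0]
1.49 [np.float64(0.0671), np.float64(0.0115), 0, 0, 0, 1.49, 0]
1.53 [np.float64(0.0681), np.float64(0.0128), 0, 0, 0, 1.53, 0]
1.56 [np.float64(0.0688), np.float64(0.0139), 0, 0, 0, 1.56, 0]
1.58 [np.float64(0.0692), np.float64(0.0146), 0, 0, 0, 1.58, 0]
1.6 [np.float64(0.0696), np.float64(0.0154), 0, 0, 0, 1.6, 0]
1.62 [np.float64(0.07), np.float64(0.0161), 0, 0, 0, 1.62, 0]
1.65 [np.float64(0.0706), np.float64(0.0172), 0, 0, 0, 1.65, 0]
```

Request:
move_arm(deltas=[0.0047,-0.0008,0,0,0,0.02,0,0.0102,-0.0016,0,0,0,0.06,0,0.016,-0.0025,0,0,0,0.12,0,0.0203,-0.0042,0,0,0,0.23,0,0.0247,-0.0053,0,0,0,0.34,0,0.0293,-0.006,0,0,0,0.45,0,0.0339,-0.0061,0,0,0,0.56,0,0.0385,-0.0058,0,0,0,0.67,0,0.043,-0.0049,0,0,0,0.78,0,0.0474,-0.0036,0,0,0,0.89,0,0.0517,-0.0017,0,0,0,1.0,0,0.0557,0.0005,0,0,0,1.11,0])

```text
t: 11.58
tool_pos: [0.4842, 0.043, 0.0671]
orientation: [3.014, 0.883, -0.0]
force: [-1.1, -3.4, 0.9]
opening: 0.0004
gripper_force: 1.5
```

Run:
```python
import numpy as np
a=np.array([-.045,-.044]); s=np.array([-.0808,-.077]); t0=1.11
p0=np.array([.0005,.0557])+s
X=np.array([np.sin(t0),np.cos(t0)]); Y=np.array([np.cos(t0),-np.sin(t0)])
for th in(1.18,1.26,1.33,1.39,1.44,1.49,1.53,1.56,1.59,1.62,1.65,1.68):
    p=a+.036*np.array([-np.cos(th),np.sin(th)])-.0215*np.array([np.sin(th),np.cos(th)])-p0
    print(th,(p@X).round(4),(p@Y).round(4),round(th-t0,3))
from h import *
r=robot.read_state(); print(tobox(np.array(r["tool_pos"])),p0,r["force"],np.round(r["q"],2),(Ro.from_rotvec(r["orientation"]).as_matrix()[:2,:2].T@RB).round(3),X,Y)
```

```text
1.18 0.0026 -0.0014 0.07
1.26 0.0056 -0.0028 0.15
1.33 0.0084 -0.0038 0.22
1.39 0.0108 -0.0045 0.28
1.44 0.0128 -0.005 0.33
1.49 0.0149 -0.0054 0.38
1.53 0.0166 -0.0056 0.42
1.56 0.0178 -0.0057 0.45
1.59 0.0191 -0.0058 0.48
1.62 0.0203 -0.0059 0.51
1.65 0.0216 -0.0059 0.54
1.68 0.0229 -0.0059 0.57
[-0.08034344 -0.02139795  0.06711662] [-0.0803 -0.0213] [-1.08736125 -3.4027192   0.86419708] [-0.02 -0.03  1.97 -0.    1.21  0.98] [[ 0.897  0.441]
 [ 0.441 -0.897]] [0.89569869 0.44466152] [ 0.44466152 -0.89569869]
```

The lever is following with about 3.5 N, as expected. Continue to the stop.

Request:
move_arm(deltas=[0.0026,-0.0014,0,0,0,0.07,0,0.0056,-0.0028,0,0,0,0.15,0,0.0084,-0.0038,0,0,0,0.22,0,0.0108,-0.0045,0,0,0,0.28,0,0.0128,-0.005,0,0,0,0.33,0,0.0149,-0.0054,0,0,0,0.38,0,0.0166,-0.0056,0,0,0,0.42,0,0.0178,-0.0057,0,0,0,0.45,0,0.0185,-0.0058,0,0,0,0.46,0,0.0185,-0.0058,0,0,0,0.46,0])

```text
t: 12.82
tool_pos: [0.4946, 0.0574, 0.0664]
orientation: [3.135, 0.179, -0.007]
force: [-8.6, -5.8, 5.0]
opening: 0.0004
gripper_force: 4.9
```

Request:
move_arm(deltas=[0.001,0,0,0,0,0,0,0.002,0,0,0,0,0,0,0.002,0,0,0,0,0,0,-0.008,0,0,0,0,0,0,-0.018,0,0,0,0,0,0,-0.018,0,-0.03,0,0,0,0,-0.018,0,-0.08,0,0,0,0,-0.03,0,-0.12,0,0,0,0,-0.06,0,-0.15,0,0,0,0,-0.08,0,-0.17,0,0,0,0,-0.08,0,-0.17,0,0,0,0])

```text
t: 14.2
tool_pos: [0.4176, 0.0491, 0.2388]
orientation: [3.136, 0.18, 0.008]
force: [1.5, 0.1, -0.2]
opening: 0.0004
gripper_force: 0.0
```

Run:
```python
from h import *
look("3")
im=cv2.imread("pics/top3.png")[120:320,260:450]; a=cv2.resize(im,None,fx=2,fy=2); b=cv2.imread("pics/wrist3.png"); b=cv2.resize(b,None,fx=.625,fy=.625)
o=np.zeros((400,800,3),np.uint8); o[:,:380]=a; o[:300,400:]=b; cv2.imwrite("pics/v3.png",o)
```

```text
14.2 [0.41759497 0.04914799 0.23877922] [ 1.52322198  0.11420693 -0.15311807]
top cover 0.96 318 170 [0.076 0.059 0.08 ]
top plain_handle 0.59 334 244 [-0.057  0.045  0.062]
top lip [-0.0004  0.0013  0.0048]
top 1 173 [array([-0.1  ,  0.038,  0.056]), array([-0.033,  0.051,  0.069])]
   dir from front, towards +y: 0.03 far 0.055
top -1 0 
wrist cover 0.97 312 18 [ 0.014 -0.003  0.08 ]
wrist marked_handle 0.98 327 102 [-0.045 -0.015  0.066]
wrist marked_handle_end 0.78 328 106 [-0.048 -0.016  0.066]
wrist plain_handle 0.8 261 132 [-0.068  0.041  0.063]
wrist lip [-0.0018 -0.0001  0.0032]
wrist 1 1344 [array([-0.101,  0.   ,  0.055]), array([-0.034,  0.049,  0.069])]
   dir from front, towards +y: -0.324 far 0.056
wrist -1 1453 [array([-0.06 , -0.058,  0.055]), array([-0.033, -0.   ,  0.069])]
   dir from front, towards +y: 1.519 far 0.045
```

View pics/v3.png

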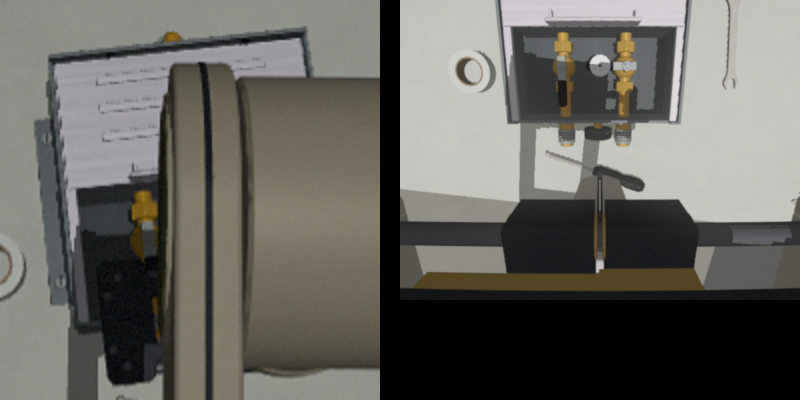

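The wrist view shows the tagged lever crosswise (tag at (600,65)), the plain lever unmoved along its pipe, and the cover back. I'll refine the shut angle from the tag and lever points already saved.

Run:
```python
from h import *
B=np.load("wrist3.npy"); im=cv2.imread("pics/wrist3.png").astype(int)
s=(B[...,2]>.0635)&(B[...,2]<.069)&(B[...,0]>-.08)&(B[...,0]<-.01)&(B[...,1]>-.035)&(B[...,1]<.02)&(im.min(-1)>110)
Q=B[s][:,:2].astype(np.float32); c,r=cv2.minEnclosingCircle(Q); print("tag",c,r,len(Q),Q.mean(0))
# lever parts: centreline x by y bins
s=(B[...,2]>.0545)&(B[...,2]<.0695)&(B[...,0]>-.08)&(B[...,0]<-.01)&(B[...,1]>-.06)&(B[...,1]<.02)
P=B[s]
for y in np.arange(-.06,.016,.006):
    k=(P[:,1]>=y)&(P[:,1]<y+.006)
    if k.sum()>3: print(round(y,3),k.sum(),P[k][:,0].min().round(4),P[k][:,0].max().round(4),np.median(P[k][:,2]).round(4))
s=(B[...,2]>.0545)&(B[...,2]<.0695)&(B[...,1]>.03)&(B[...,1]<.06)&(B[...,0]>-.11)&(B[...,0]<-.01); P=B[s]
print("plain",P.min(0),P.max(0))
s=(B[...,2]>.1)&(B[...,2]<.105)&(B[...,0]>-.02)&(B[...,0]<.02)&(abs(B[...,1])<.06); P=B[s]; print("lip slope",np.polyfit(P[:,1],P[:,0],1))
```

```text
tag (-0.0467674694955349, -0.00884909275919199) 0.014239124953746796 853 [-0.04627131 -0.00911754]
-0.06 73 -0.0521 -0.0416 0.0608
-0.054 93 -0.0527 -0.0414 0.063
-0.048 126 -0.0543 -0.0397 0.0657
-0.042 114 -0.0535 -0.0405 0.0616
-0.036 99 -0.0522 -0.0418 0.061
-0.03 100 -0.0522 -0.041 0.0616
-0.024 137 -0.0564 -0.0368 0.0661
-0.018 218 -0.0596 -0.0336 0.0664
-0.012 280 -0.0604 -0.0329 0.0664
-0.006 213 -0.0596 -0.0338 0.0663
-0.0 129 -0.0564 -0.0369 0.0658
0.006 40 -0.0515 -0.0421 0.063
plain [-0.10129693  0.03565729  0.05490024] [-0.03391348  0.04881272  0.06941624]
lip slope [-0.0007709   0.00069804]
```

```bash
python3 -c "
from plant import robot; print(robot.close_job())"
```

```text
the job is handed in; nothing more can be done
None
```

I pushed the cover back to its stop, then turned the tagged lever fully shut, crosswise to its pipe. The plain lever stayed open, nothing on the desk was touched, and I handed the job in at about 14 s; no verdict came back.

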